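# Park the gas lighter under the little wooden stand

### The arm

A 6-joint arm with a two-finger parallel gripper is mounted at the origin on a cart in front of the work surface, level with it; the furniture and walls round the work are solid. World frame = base frame: x ahead of the robot, y to its left, z up, the work surface at z = 0. Lengths are in mm, angles in rad, forces in N, time in s.
With the tool pointing down it reaches from about 300 to 775 mm from the base axis. Payload 14.6 kg.
Tool frame: the origin (TCP) lies at the very end of the fingers, on their centre line; the grasp point (between the pads) lies 19 mm behind it (grip_point_offset is the distance from the TCP to the grasp point, in mm); z points along the fingers, y is the line along which they close (so a half turn about z gives the same grasp; the last joint's range is limited). The gripper opens to 94 mm and grips with 3 to 60 N. Pads are 16 mm wide; open, the fingers measure 119 mm over their backs; the gripper's body (75 mm by 177 mm) begins 78 mm behind the grasp point.
Start: joints at [-0.067, 0.3, 1.521, -0, 1.321, -0.067], TCP at [549.99, -0.002, 205.446] pointing down, gripper open.
Joint ranges: [-3.03, 3.03], [-0.79, 2.21], [0.23, 2.52], [-1.04, 4.18], [0, 3.07], [-2.55, 2.55]. Speed limits (rad/s): [2.22, 2.22, 2.57, 3.14, 3.14, 3.14].

### API

Orientations are given as [roll, pitch, yaw] about the fixed x, y, z axes, in that order (R = Rz(yaw) Ry(pitch) Rx(roll)).
In Python, from cell import read_state, camera, camera_info, sign_off, grip_point_offset gives the robot as it stands.
- The arm moves only by the shell command python3 -m handwheel 'ROWS' [FORCE]. ROWS is text: rows parted by semicolons, each of 5 numbers parted by spaces: the shift along the world's x, y, z in units of 40 mm (1.0 is 40 mm), then the turn about the world's z in units of 5 degrees (1.0 is 5 degrees), then the closure, from 0 (fully open) to 1 (shut). In form: dx dy dz yaw gripper; .... A call has 1 to 12 rows; each row shifts and turns the commanded pose from where the row before left it; what a row does not reach is not made up. A row lasts 1/12 s, in which the tool goes at most 41.7 mm and 7.16 degrees, less where a joint would pass 70% of its speed; a pose out of reach is approached as far as the arm can. A call is refused whole if a number of a shift passes 1 or a number of a turn 1, either way. A call with a gripper value outside its range is refused whole. The fingers move at their own pace and stop on an object; FORCE is the grip in N (left out, the last holds). Time passes only in rows, so rows that do not move let the fingers close. It gives the time, the measured TCP pose, the force, the opening and the grip force at its end, in the units of the state.
- read_state(): the state, without advancing time (a new reading comes with each control period).
- camera(name): name is "scene" or "side" or "wrist"; returns (picture, depth): 384x512x3 uint8, red, green, blue; 384x512 float32, mm along the optical axis (not along the pixel's ray), 0 where there is no reading.
- camera_info(name): a dict with "intrinsics" (3x3 intrinsics, pixels), "world_from_camera" (4x4, takes a point from camera to world coordinates). Camera axes: x right, y down, z forward; pixel columns grow to the right and rows downward; lengths in mm; the calibration is good to about 2 mm. A picture is of the moment at which its call begins: read the wrist's pose just before it. camera_info takes no time and is no camera call; for the wrist camera it gives the pose at the moment of the call.
- sign_off(): hands the job in; it is judged then, once.
The state is a dict: "clock": time; "joints": joint angles; "qd": joint speeds; "effort": joint torques, N m; "eef_pos": TCP position; "eef_rot": TCP orientation; "wrist_force": force on the tool from outside, world axes, zero at the start; "moment": the same for the moment, N m; "finger_gap": finger opening in mm; "finger_force": force on a finger pad.
Only numpy, scipy, OpenCV 4.12 (cv2) and the standard library are available. Lean on these libraries where they do the work, as an engineer would, in place of code of your own. Each camera call takes 0.05 s, during which the arm holds its last target. There are 200 camera calls.

### The job

Put the blue gas lighter away: slide it, steel tube first, in through the open front of the little wooden stand that carries the honey jar, until practically the whole steel tube is under the stand. Leave the lighter lying flat on the worktop, pointing straight in, with its blue handle sticking out towards the front, and leave the honey jar standing undisturbed on top.

Things in the scene. Friction and masses are not known exactly. Their poses are not given: they have to be found in the camera images.
- gas_lighter: Gas lighter, blue handle and thin steel tube, 265 mm long, 24 high, lying flat, tube roughly away from the robot. Origin on underside, z up, -y along the tube to its tip. Handle y = -27 to 132 mm; tube (12 mm wide) y = -21 to -128, height 7 to 17. Grip across x at y = 65: handle spans x = -23 to 17 there; trigger (to x = 24) at y = 24 to 49. Balances at y = 48.
- lighter_tip (a point): Free end of the lighter's steel tube, on its centre line: x = -5, y = -128, z = 12 mm in the lighter's frame; same axes as the lighter.
- spice_stand: Small fixed bridge of pale wood over one bay; 140 deep (x), 124 wide (y), top 64 mm high with 8 mm lips at sides and back. Origin on the worktop under its centre, x into the bay (away from the robot, within 15 deg), z up. Bay: open at the front edge x = -70 mm, 100 wide (y = -50 to 50), 52 high, worktop as floor, back panel at x = 60.
- honey_jar: Honey jar with a white lid, 58 x 62 mm, 99 mm high, standing loose on top of the stand, about 20 mm behind the stand's centre. Origin at the centre of its underside; z up along the jar. To be left alone.
Things that resemble listed ones, but are neither listed nor needed, are in the scene too. There is more than one size of the spice_stand; the one meant has the size given above.

How it is judged (in metres and radians):
At the end, for the whole second after the job is handed in: The tip of the lighter's steel tube is inside the bay, at least 75 mm behind the stand's front edge, the lighter points into the bay within 17 degrees of its axis and lies flat (within 7 degrees) on the worktop at rest; the honey jar stands upright on the stand within 15 mm of where it was (x of lighter_tip in the frame of spice_stand between 0.005 and 0.07 m and y of lighter_tip in the frame of spice_stand between -0.05 and 0.05 m and angle between the y axis of gas_lighter and the x axis of spice_stand, either way round below 0.3 rad and angle between each of gas_lighter, honey_jar's own z axis and vertical below 0.12 rad and height (world z) of gas_lighter below 0.01 m and linear speed of gas_lighter below 0.02 m/s and distance of honey_jar from where it was at the start of the episode below 0.015 m); the robot touches nothing.
It fails at once if the honey jar is knocked over or off the stand (angle between honey_jar's own z axis and vertical above 0.35 rad or height (world z) of honey_jar below 0.05 m).
It also fails if it takes over 40 s, if anything falls off the work surface, if the arm or the gripper's body presses on something with over 40 N, if the wrist force passes 120 N, or if a joint passes its speed limit or range.

## Working session

There is one attempt and no reset: what is moved stays moved. The work goes in short steps, Python scripts to look and compute and a shell command to move; the robot and the scene stay as the last step left them, time stands still between calls to the robot, and variables do not carry over. Pictures are saved under pics/ and viewed, at most 10 in all, crops included, and the job is handed in when it is done.

```bash
mkdir -p pics; cat > h.py <<'E'
import numpy as np,cv2
from cell import *
def grab(n,f):
    ci=camera_info(n);p,d=camera(n);cv2.imwrite('pics/'+f+'.png',p[:,:,::-1]);np.savez('pics/'+f+'.npz',p=p,d=d,K=ci['intrinsics'],T=ci['world_from_camera']);return p,d,np.array(ci['intrinsics']),np.array(ci['world_from_camera'])
def cloud(d,K,T):
    v,u=np.mgrid[:d.shape[0],:d.shape[1]]
    P=np.stack([(u-K[0,2])/K[0,0]*d,(v-K[1,2])/K[1,1]*d,d],-1)
    W=P@T[:3,:3].T+T[:3,3];W[d<=0]=np.nan;return W
def ray(u,v,K,T,z):
    r=T[:3,:3]@np.array([(u-K[0,2])/K[0,0],(v-K[1,2])/K[1,1],1]);t=T[:3,3];return t+r*(z-t[2])/r[2]
E
python3 - <<'E'
from h import *
ims=[grab(n,n+'0') for n in('scene','side','wrist')]
c=np.vstack([np.hstack([ims[0][0],ims[1][0]]),np.hstack([ims[2][0],ims[2][0]*0])])
cv2.imwrite('pics/all0.png',cv2.resize(c,(800,600))[:,:,::-1])
for i in ims: print(i[3].round(2))
E
```

```text
[[ 4.7000e-01 -5.7000e-01  6.7000e-01 -2.0510e+02]
 [-8.8000e-01 -3.0000e-01  3.7000e-01 -7.0301e+02]
 [-1.0000e-02 -7.6000e-01 -6.5000e-01  8.1673e+02]
 [ 0.0000e+00  0.0000e+00  0.0000e+00  1.0000e+00]]
[[ 9.80000e-01 -1.20000e-01  1.40000e-01  4.13950e+02]
 [-1.80000e-01 -5.70000e-01  8.00000e-01 -1.20733e+03]
 [-2.00000e-02 -8.10000e-01 -5.80000e-01  7.21550e+02]
 [ 0.00000e+00  0.00000e+00  0.00000e+00  1.00000e+00]]
[[ 1.0000e+00  0.0000e+00 -0.0000e+00  5.4982e+02]
 [ 0.0000e+00 -9.7000e-01 -2.4000e-01  7.0280e+01]
 [-0.0000e+00  2.4000e-01 -9.7000e-01  3.8326e+02]
 [ 0.0000e+00  0.0000e+00  0.0000e+00  1.0000e+00]]
```

View pics/all0.png

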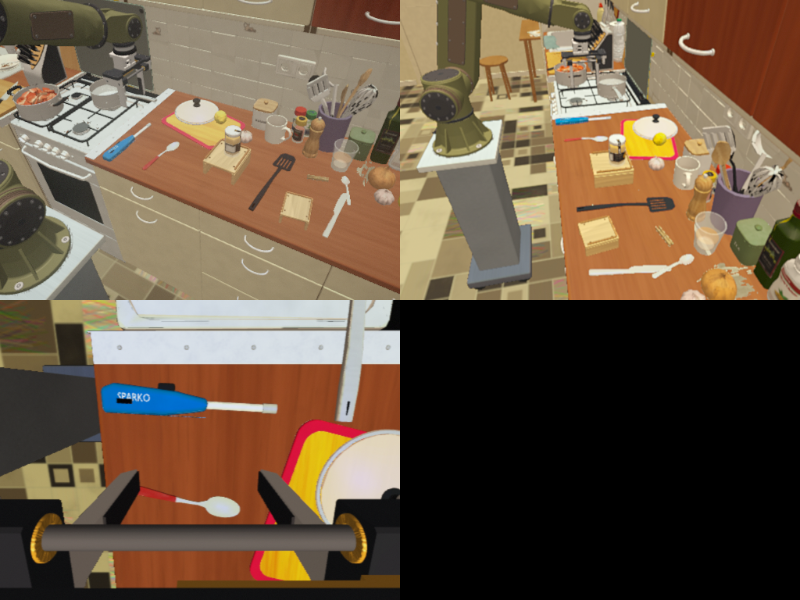

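The views show the lighter (wrist view, at full-resolution px ~(130-355,130)) and the jar's stand in the scene view at full-resolution px ~(290,205). A smaller lookalike stand without a jar is at about (380,265). A red spoon lies between the lighter and the stand.

```bash
python3 - <<'E'
from h import *
def L(f):
    z=np.load('pics/'+f+'.npz');return z['p'],z['d'],z['K'],z['T']
p,d,K,T=L('wrist0');W=cloud(d,K,T)
h=cv2.cvtColor(p,cv2.COLOR_RGB2HSV)
m=(h[...,0]>95)&(h[...,0]<120)&(h[...,1]>150)&(h[...,2]>90)
n,l,s,c=cv2.connectedComponentsWithStats(m.astype(np.uint8));k=1+s[1:,4].argmax();m=l==k
q=W[m];q=q[~np.isnan(q[:,0])];print('blue',s[k],q.min(0),q.max(0),q.mean(0))
# tube: pixels with z 8..25 to the right of handle
v,u=np.mgrid[:384,:512]
t=(W[...,2]>5)&(W[...,2]<30)&(u>265)&(u<365)&(v>110)&(v<150)
q=W[t];print('tube',len(q),q.min(0),q.max(0))
A=np.polyfit(q[:,0],q[:,1],1);print('tube slope',A, 'deg',np.degrees(np.arctan(A[0])))
for x in range(int(q[:,0].min()),int(q[:,0].max()),12):
    b=q[abs(q[:,0]-x)<6];print(x,b[:,1].min().round(1),b[:,1].max().round(1),np.median(b[:,2]).round(1))
for f in('scene0','side0'):
    p,d,K,T=L(f);W=cloud(d,K,T)
    h=cv2.cvtColor(p,cv2.COLOR_RGB2HSV)
    m=(h[...,0]>8)&(h[...,0]<30)&(h[...,1]<150)&(h[...,2]>150)&(W[...,2]>55)&(W[...,2]<76)&(W[...,0]>350)&(W[...,0]<800)&(W[...,1]<150)
    n,l,s,c=cv2.connectedComponentsWithStats(m.astype(np.uint8))
    for k in range(1,n):
        if s[k,4]<80: continue
        q=W[l==k];r=cv2.minAreaRect(q[:,:2].astype(np.float32));print(f,s[k],q.mean(0).round(1),np.percentile(q[:,2],[5,50,95]).round(1),r)
    # jar and table obstacles
    j=(W[...,2]>90)&(W[...,2]<200)&(W[...,0]>400)&(W[...,0]<760)&(abs(W[...,1]+150)<150)
    q=W[j];print('tall',len(q),q.min(0),q.max(0),q.mean(0))
E
```

```text
blue [ 130  106  135   42 3742] [406.39564856  32.85714987  16.34788976] [560.89207735  79.51688023  26.06986182] [478.24525707  53.72510322  22.57888176]
tube 957 [563.29896978  34.58870883   9.79297817] [667.11321404  53.41702046  18.58120522]
tube slope [-5.31156168e-02  7.75256229e+01] deg -3.040443513735206
563 41.8 53.4 15.0
575 40.4 52.4 15.0
587 40.6 52.3 15.0
599 39.3 51.3 15.1
611 39.4 51.1 15.0
623 38.2 50.1 15.1
635 38.4 49.0 15.1
647 36.0 50.1 15.5
659 34.6 50.0 16.1
scene0 [ 260  177   62   46 1338] [ 569.9 -364.3   63.8] [58.6 63.1 71.2] ((585.7220458984375, -362.6368103027344), (123.35701751708984, 143.3901824951172), 88.15550231933594)
scene0 [427 194  24  14 128] [ 750.6 -724.    65.1] [56.1 64.8 74.5] ((754.6410522460938, -723.5469360351562), (62.85578155517578, 24.842449188232422), 87.5870132446289)
scene0 [477 213  30  20 389] [ 730.3 -859.4   64.5] [56.1 64.2 74.3] ((739.780029296875, -862.096435546875), (61.145545959472656, 69.60086059570312), 7.944891452789307)Traceback (most recent call last):
  File "<stdin>", line 26, in <module>
    return umr_minimum(a, axis, None, out, keepdims, initial, where)
ValueError: zero-size array to reduction operation minimum which has no identity
```

```bash
python3 - <<'E'
from h import *
def L(f):
    z=np.load('pics/'+f+'.npz');return z['p'],z['d'],z['K'],z['T']
p,d,K,T=L('wrist0');W=cloud(d,K,T)
for y0 in range(80,200,20):
    b=W[(W[...,1]>y0)&(W[...,1]<y0+20)&(W[...,0]>410)&(W[...,0]<540)];print('y',y0,len(b),b[:,2].max().round(1) if len(b) else '')
p,d,K,T=L('scene0');W=cloud(d,K,T)
t=W[(abs(W[...,2])<4)&(W[...,1]<-100)&(W[...,1]>-300)];print('table edge x',np.nanpercentile(t[:,0],[0,1]))
for f in('scene0','side0'):
    p,d,K,T=L(f);W=cloud(d,K,T)
    j=(W[...,2]>85)&(W[...,2]<175)&(W[...,0]>530)&(W[...,0]<680)&(W[...,1]<-300)&(W[...,1]>-430)
    q=W[j];print(f,'jar',len(q),q.min(0),q.max(0))
    s=(W[...,2]>58)&(W[...,2]<76)&(W[...,0]>490)&(W[...,0]<680)&(W[...,1]<-280)&(W[...,1]>-450)
    q=W[s];print('stand',len(q),cv2.minAreaRect(q[:,:2].astype(np.float32)))
    # front face points of the stand
    s=(W[...,2]>54)&(W[...,2]<62)&(W[...,0]>490)&(W[...,0]<540)&(W[...,1]<-280)&(W[...,1]>-450)
    q=W[s];print('front',len(q),np.polyfit(q[:,1],q[:,0],1),q.min(0),q.max(0))
    o=(W[...,2]>20)&(W[...,0]>230)&(W[...,0]<700)&(W[...,1]<20)&(W[...,1]>-295)
    for y in range(-280,20,40):
        b=W[o&(abs(W[...,1]-y)<20)]; print(y,len(b),(b[:,0].min().round(),b[:,2].max().round()) if len(b) else '')
print(read_state()['eef_rot'])
E
```

```text
y 80 1925 2.3
y 100 1990 3.2
y 120 2081 3.3
y 140 1514 3.1
y 160 1730 -20.9
y 180 1755 -21.1
table edge x [-99.7509617  -83.61034398]
scene0 jar 669 [ 575.19826671 -400.82452975   85.19622621] [ 634.90066199 -341.86058576  166.70844785]
stand 1292 ((586.1594848632812, -362.65087890625), (123.35701751708984, 142.51490783691406), 88.15550231933594)
front 175 [1.28685575e-02 5.27215995e+02] [ 513.73358947 -421.39165902   54.00005814] [ 539.8313434  -298.83419966   61.99652004]
-280 319 (np.float64(667.0), np.float64(550.0))
-240 297 (np.float64(667.0), np.float64(547.0))
-200 277 (np.float64(666.0), np.float64(542.0))
-160 218 (np.float64(667.0), np.float64(537.0))
-120 188 (np.float64(666.0), np.float64(532.0))
-80 264 (np.float64(524.0), np.float64(527.0))
-40 7572 (np.float64(230.0), np.float64(628.0))
0 2017 (np.float64(232.0), np.float64(611.0))
side0 jar 706 [ 578.26663884 -401.51892372   85.28982311] [ 634.14385685 -341.67336689  166.50032042]
stand 1123 ((587.3231811523438, -362.1093444824219), (126.8914794921875, 140.31607055664062), 88.23475646972656)
front 39 [-5.51054782e-02  5.02521965e+02] [ 516.03794379 -424.05904881   54.21598516] [ 538.30432    -312.57658378   61.98069405]
-280 85 (np.float64(670.0), np.float64(571.0))
-240 102 (np.float64(669.0), np.float64(567.0))
-200 96 (np.float64(670.0), np.float64(560.0))
-160 63 (np.float64(670.0), np.float64(555.0))
-120 58 (np.float64(670.0), np.float64(547.0))
-80 215 (np.float64(514.0), np.float64(542.0))
-40 3978 (np.float64(230.0), np.float64(556.0))
0 861 (np.float64(235.0), np.float64(540.0))
[-3.14078726e+00 -3.35770772e-05  1.57082849e+00]
```

```bash
python3 -m handwheel '-0.16 0.11 -0.1 -1 0;-0.16 0.11 -0.1 -1 0;-0.16 0.11 -0.1 -1 0;-0.16 0.11 -0.1 -1 0;-0.16 0.11 -0.1 -1 0;-0.16 0.11 -0.1 -1 0;-0.16 0.11 -0.1 -1 0;-0.16 0.11 -0.1 -1 0;-0.16 0.11 -0.1 -1 0;-0.16 0.11 -0.1 -1 0;-0.16 0.11 -0.1 -1 0;-0.16 0.11 -0.1 -1 0' 20
python3 -m handwheel '0 0 -0.2 -1 0;0 0 -0.2 -1 0;0 0 -0.2 -1 0;0 0 -0.2 -1 0;0 0 -0.2 -1 0;0 0 -0.2 -1 0;0 0 -0.2 -0.6 0;0 0 0 0 0;0 0 0 0 0'
python3 - <<'E'
from h import *
s=read_state();print(s['eef_pos'],s['eef_rot'],s['clock'])
grab('wrist','wrist1')
E
```

```text
clock: 1.15
eef_pos: [472.8, 53.0, 157.1]
eef_rot: [-3.141, 0.0, 0.519]
wrist_force: [-0.0, -0.6, -0.1]
finger_gap: 93.8
finger_force: 0.0
clock: 1.9
eef_pos: [473.0, 52.8, 101.3]
eef_rot: [3.142, 0.001, -0.05]
wrist_force: [-0.1, 0.1, 0.0]
finger_gap: 93.6
finger_force: 0.0
[473.00513645  52.79176806 101.3131666 ] [ 3.14153303e+00  8.40274213e-04 -5.04643877e-02] 1.9
```

View pics/wrist1.png

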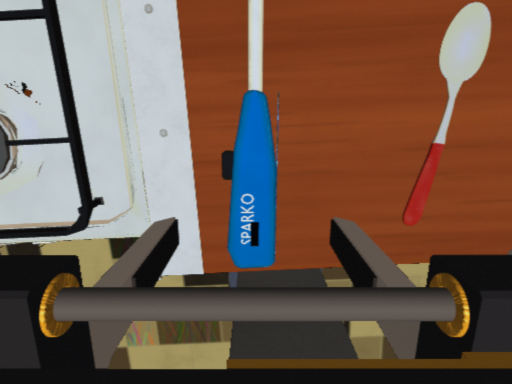

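The lighter (column ~253, handle rows 90–265) is aligned and centred between the fingers. The grip can go behind the trigger (row ~165), so I'll descend and grip.

```bash
python3 -m handwheel '0 0.04 -0.7 0 0;0 0 -0.7 0 0;0 0 -0.6 0 0;0 0 -0.3 0 0;0 0 -0.14 0 0;0 0 0 0 0;0 0 0 0 0' 25
python3 -m handwheel '0 0 0 0 1;0 0 0 0 1;0 0 0 0 1;0 0 0 0 1;0 0 0 0 1;0 0 0 0 1;0 0 0 0 1;0 0 0 0 1;0 0 0 0 1;0 0 0 0 1' 25
```

```text
clock: 2.53
eef_pos: [473.7, 54.4, 4.7]
eef_rot: [-3.142, -0.001, -0.052]
wrist_force: [-0.7, 0.6, -0.4]
finger_gap: 94.1
finger_force: 0.0
clock: 3.37
eef_pos: [473.2, 54.4, 3.9]
eef_rot: [3.142, 0.0, -0.052]
wrist_force: [0.1, -0.7, 1.0]
finger_gap: 39.8
finger_force: 24.8
```

```bash
python3 -m handwheel '0 0 0.3 0 1;0 0 0.5 0 1;0 0 0.6 0 1;0 0 0.6 0 1;0 0 0.6 0 1;0 0 0.4 0 1;0 0 0 0 1'
python3 -m handwheel '-0.2 -0.3 0 0 1;-0.4 -0.5 0 0 1;-0.4 -0.6 0 0 1;-0.4 -0.6 0 0 1;-0.4 -0.6 0 0 1;-0.4 -0.6 0 0 1;-0.4 -0.6 0 0 1;-0.4 -0.6 0 0 1;-0.4 -0.6 0 0 1;-0.4 -0.6 0 0.24 1;0 -0.6 0 0 1;0 -0.6 0 0 1'
python3 -m handwheel '0 -0.6 0 0 1;0 -0.6 0 0 1;0 -0.6 0 0 1;0 -0.6 0 0 1;0 -0.6 0 0 1;0 -0.36 0 0 1;0 0 0 0 1;0 0 0 0 1;0 0 0 0 1'
```

```text
clock: 3.95
eef_pos: [474.6, 54.5, 126.9]
eef_rot: [-3.141, -0.005, -0.052]
wrist_force: [0.2, -0.8, -0.7]
finger_gap: 39.6
finger_force: 24.8
clock: 4.95
eef_pos: [320.1, -218.6, 123.1]
eef_rot: [-3.141, 0.001, -0.032]
wrist_force: [0.7, 1.0, 0.1]
finger_gap: 39.9
finger_force: 24.8
clock: 5.7
eef_pos: [321.0, -351.0, 123.1]
eef_rot: [-3.14, 0.001, -0.031]
wrist_force: [0.7, -0.4, -0.2]
finger_gap: 40.5
finger_force: 24.8
```

```bash
python3 -m handwheel '0 0 -0.6 0 1;0 0 -0.6 0 1;0 0 -0.6 0 1;0 0 -0.5 0 1;0 0 -0.3 0 1;0 0 -0.28 0 1;0 0 0 0 1;0 0 0 0 1;0 0 0 0 1'
python3 - <<'E'
from h import *
S=read_state();print(S['eef_pos'],S['eef_rot'])
p,d,K,T=grab('scene','scene2');w,dw,Kw,Tw=grab('wrist','wrist2')
c=np.hstack([cv2.resize(p[130:290,180:400],(440,320)),cv2.resize(w,(360,320))]);cv2.imwrite('pics/c2.png',c[:,:,::-1])
W=cloud(dw,Kw,Tw)
t=(W[...,0]>420)&(W[...,0]<530)&(W[...,2]>10)&(W[...,2]<35)&(abs(W[...,1]+363)<45)
q=W[t];print(len(q),q.min(0),q.max(0))
for x in range(425,525,15):
    b=q[abs(q[:,0]-x)<6]
    if len(b):print(x,b.min(0)[1:].round(1),b.max(0)[1:].round(1),np.median(b[:,2]).round(1))
s=(W[...,2]>56)&(W[...,2]<80)&(W[...,0]>490)&(W[...,0]<680)&(W[...,1]<-280)&(W[...,1]>-450)
q=W[s];print('stand',len(q),q.min(0),q.max(0))
E
```

```text
clock: 6.45
eef_pos: [321.5, -351.8, 9.4]
eef_rot: [3.141, -0.001, -0.031]
wrist_force: [0.3, 0.6, -0.4]
finger_gap: 40.0
finger_force: 24.8
[ 321.5476546  -351.84634778    9.39413253] [ 3.14092538e+00 -6.14204426e-04 -3.08634377e-02]
1355 [ 420.00271988 -362.87489464   15.50905318] [ 446.40460007 -350.44419233   23.09033773]
425 [-362.6   15.5] [-350.4   23.1] 20.2
440 [-362.9   15.7] [-351.1   22.6] 20.2Traceback (most recent call last):
  File "<stdin>", line 12, in <module>
    return umr_minimum(a, axis, None, out, keepdims, initial, where)
ValueError: zero-size array to reduction operation minimum which has no identity
```

View pics/c2.png

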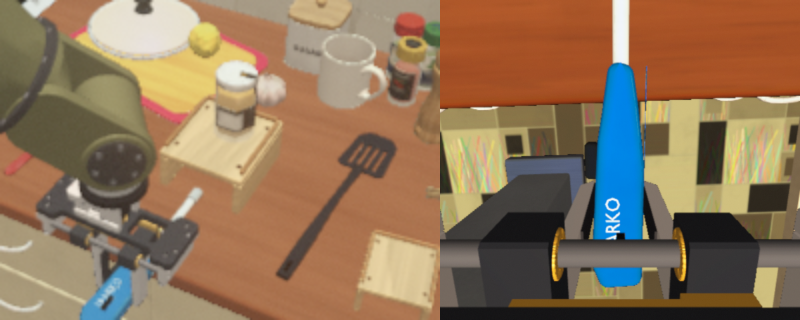

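The lighter is held level in front of the bay, with the tube (crop px ~(190,200)) aimed at the opening. I'll insert it.

```bash
python3 -m handwheel '0.1 0 -0.07 0 1;0.2 -0.01 0 0 1;0.2 -0.01 0 0 1;0.2 -0.01 0 0 1;0.2 -0.01 0 0 1;0.2 -0.01 0 0 1;0.2 -0.01 0 0 1;0.2 0 0 0 1;0 0 0 0 1'
python3 -m handwheel '0.2 -0.01 0 0 1;0.2 -0.01 0 0 1;0.2 -0.01 0 0 1;0.2 -0.01 0 0 1;0.2 0 0 0 1;0.2 0 0 0 1;0.08 0 0 0 1;0 0 0 0 1;0 0 0 0 1;0 0 0 0 1'
python3 - <<'E'
from h import *
p,d,K,T=grab('scene','scene3');w,dw,Kw,Tw=grab('wrist','wrist3')
s=grab('side','side3')[0]
c=np.hstack([cv2.resize(p[130:290,180:400],(440,320)),cv2.resize(w,(360,320))]);cv2.imwrite('pics/c3.png',c[:,:,::-1])
E
```

```text
clock: 7.3
eef_pos: [382.6, -354.4, 5.9]
eef_rot: [3.141, -0.0, -0.031]
wrist_force: [-0.2, -0.6, -0.3]
finger_gap: 40.0
finger_force: 24.8
clock: 8.13
eef_pos: [432.1, -356.0, 5.8]
eef_rot: [-3.141, 0.0, -0.032]
wrist_force: [-0.9, 0.3, -1.0]
finger_gap: 40.5
finger_force: 24.8
```

View pics/c3.png

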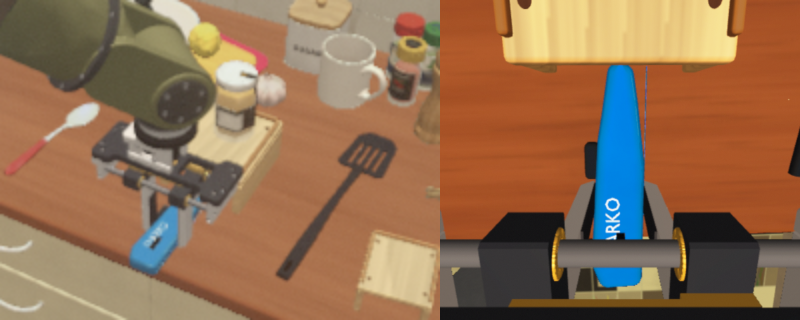

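The tube is fully under the stand, centred, and the handle's front end is just at the stand's edge (wrist crop px ~(620,68)). I'll lower, release and retreat.

```bash
python3 -m handwheel '0 0 -0.05 0 1;0 0 0 0 1;0 0 0 0 0.8;0 0 0 0 0.6;0 0 0 0 0.3;0 0 0 0 0;0 0 0 0 0;0 0 0 0 0;0 0 0 0 0;0 0 0 0 0'
python3 -m handwheel '0 0 0.2 0 0;0 0 0.5 0 0;0 0 0.6 0 0;0 0 0.6 0 0;-0.2 0 0.6 0 0;-0.3 0 0.6 0 0;-0.3 0 0.3 0 0;0 0 0 0 0;0 0 0 0 0'
python3 - <<'E'
from h import *
w,d,K,T=grab('wrist','wrist4');p,ds,Ks,Ts=grab('scene','scene4')
c=np.hstack([cv2.resize(p[130:290,180:400],(440,320)),cv2.resize(w,(360,320))]);cv2.imwrite('pics/c4.png',c[:,:,::-1])
W=cloud(d,K,T);h=cv2.cvtColor(w,cv2.COLOR_RGB2HSV)
m=((h[...,0]>95)&(h[...,0]<120)&(h[...,1]>150)&(h[...,2]>90)&(W[...,2]<40)&(W[...,2]>5))
q=W[m];print('blue',q.min(0),q.max(0),np.percentile(q[:,2],[50,95]))
print('axis',cv2.minAreaRect(q[:,:2].astype(np.float32)))
W=cloud(ds,Ks,Ts)
q=W[(W[...,2]>85)&(W[...,2]<175)&(W[...,0]>550)&(W[...,0]<680)&(W[...,1]<-320)&(W[...,1]>-430)];print('jar',q.min(0),q.max(0))
E
```

```text
clock: 9.12
eef_pos: [432.4, -356.0, 3.8]
eef_rot: [-3.142, 0.0, -0.031]
wrist_force: [0.2, -0.1, -0.6]
finger_gap: 76.6
finger_force: 0.0
clock: 9.87
eef_pos: [400.5, -356.2, 140.4]
eef_rot: [3.141, -0.001, -0.032]
wrist_force: [-0.5, 0.5, -1.1]
finger_gap: 94.0
finger_force: 0.0
blue [ 364.23480319 -376.59497629   10.20846373] [ 520.21561506 -331.63706051   26.21677027] [22.82339702 24.21242002]
axis ((442.2588806152344, -355.3506164550781), (43.31785202026367, 156.17117309570312), 87.9829330444336)
jar [ 575.76289229 -401.12798501   85.00045541] [ 636.26143172 -341.7256062   165.24922742]
```

View pics/c4.png

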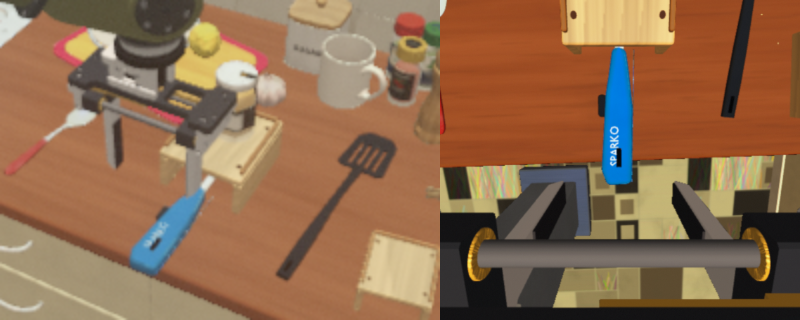

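The lighter lies flat (handle top at ~24 mm) and points about 2° off world x, parallel to the bay. Its tip is about 108 mm behind the front edge. The jar hasn't moved and the gripper is clear.

```bash
python3 -c "from cell import *;print(sign_off())"
```

```text
the job is handed in; nothing more can be done
None
```

The lighter is under the honey-jar stand, steel tube first, lying flat and pointing straight in with its tip about 108 mm behind the front edge; the jar is undisturbed, and the job was handed in at about 10 s with no verdict returned.

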